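# Find the rocking bolt-pocket cap and press it home

### The arm

A 6-joint arm with a two-finger parallel gripper is mounted at the origin on a cart in front of the work surface, level with it; the furniture and walls round the work are solid. World frame = base frame: x ahead of the robot, y to its left, z up, the work surface at z = 0. Lengths are in m, angles in rad, forces in N, time in s.
With the tool pointing down it reaches from about 0.275 to 0.875 m from the base axis. Payload 12.5 kg.
Tool frame: the origin (TCP) lies on the mounting face of the last link; the fingertips stand 173 mm ahead of it and the grasp point (between the pads) lies 155 mm ahead of it (arm.grasp_offset is the distance from the TCP to the grasp point, in m); z points along the fingers, y is the line along which they close (so a half turn about z gives the same grasp; the last joint's range is limited). The gripper opens to 85 mm and grips with 20 to 120 N. Pads are 22 mm wide; open, the fingers measure 114 mm over their backs; the gripper's body (76 mm by 85 mm) begins 54 mm behind the grasp point. The pads swing forward as they close: fully open they stand 13 mm farther back than shut.
Start: joints at [-1.247, 0.351, 1.652, -0, 1.139, -0.085], TCP at [0.219, -0.505, 0.405] pointing down, gripper open.
Joint ranges: [-2.75, 2.75], [-0.79, 2.1], [0.01, 2.65], [-1.57, 4.71], [0.07, 3.14], [-2.87, 2.87]. Speed limits (rad/s): [2.22, 2.22, 2.79, 3.14, 3.14, 3.14].

### API

Orientations are given as a rotation vector (axis times angle).
In Python, from station import get_state, cams, finish_job, arm gives the robot as it stands.
- The arm moves only by the tool send_rows, never from a script. Its arguments are lists of equal length, an entry for each row: "translation": the shift along the tool's x, y, z in units of 10 cm (1.0 is 10 cm), a list of three; "rot": the turn, a rotation vector about the tool's x, y, z in units of 180 degrees (1.0 is 180 degrees), a list of three; "jaw": the closure, from -1 (fully open) to 1 (shut). A call has 1 to 20 rows; each row is the pose to reach, as a shift and turn from the pose commanded when the call began, along the tool's axes at that moment, turning the shorter way round; what a row does not reach only later rows make up. A row lasts 1/10 s, in which the tool goes at most 50 mm and 8.59 degrees, less where a joint would pass 70% of its speed; a pose out of reach is approached as far as the arm can. A call with a number of a shift or a turn outside -1 to 1 is refused whole. A call with a gripper value outside its range is refused whole. The fingers move at their own pace and stop on an object; the grip force is fixed at half the most. Time passes only in rows, so rows that repeat a pose let the fingers close. It gives the time, the measured TCP pose, the force, the opening and the grip force at its end, in the units of the state.
- get_state(): the state, without advancing time (a new reading comes with each control period).
- cams.camera(name): name is "side" or "top" or "wrist"; returns the picture (420x560x3 uint8, blue, green, red); there is no depth.
- cams.camera_model(name): a dict with "fx", "fy", "cx", "cy" (pixels), "R" (3x3) and "t" (3): a world point X has camera coordinates R X + t. Camera axes: x right, y down, z forward; pixel columns grow to the right and rows downward; lengths in m; the calibration is good to about 2 mm. A picture is of the moment at which its call begins: read the wrist's pose just before it. camera_model takes no time and is no camera call; for the wrist camera it gives the pose at the moment of the call.
- finish_job(): hands the job in; it is judged then, once.
The state is a dict: "time_s": time; "joints": joint angles; "qvel": joint speeds; "joint_torque": joint torques, N m; "eef_pos": TCP position; "orientation": TCP orientation; "wrist_force": force on the tool from outside, world axes, zero at the start; "wrist_torque": the same for the moment, N m; "grip_width": finger opening in m; "grip_force": force on a finger pad.
Only numpy, scipy, OpenCV 4.12 (cv2) and the standard library are available. Lean on these libraries where they do the work, as an engineer would, in place of code of your own. Each camera call takes 0.05 s, during which the arm holds its last target. There are 200 camera calls.

### The job

Four identical dark round wooden caps close the pockets of the pale mounting block; all stand equally proud, but one has not reached the bottom of its deeper pocket and rocks when pressed near its edge. Press the caps with the fingertips to find the rocking one, then push it straight down until it is fully home and sits level, and finish while still holding it down with the fingertips. Do not lift any cap, and leave the other things on the bench where they are.

Things in the scene. Friction and masses are not known exactly. Their poses are not given: they have to be found in the camera images.
- block: Square pale wooden mounting block fixed to the bench, 184 x 184 x 45 mm with a darker edge strip. Origin at the centre of its underside, on the bench; its x axis points away from the robot (turned up to 0.3 rad), y to the left, z up. Four round through pockets of 63 mm diameter lie at (+-42, +-42) mm.
- cap_1_top (a point): Centre of the top face of the near left cap (along the block's axes), z up out of the cap. Dark brown round wooden cap, 60 mm diameter, 22 mm tall, loose in its pocket with 1.5 mm of play all round. At the start all four tops are level and stand 10 mm above the block's face. Three caps rest on a solid floor and neither tilt nor sink.
- cap_2_top (a point): Centre of the top face of the near right cap (along the block's axes), z up out of the cap. Dark brown round wooden cap, 60 mm diameter, 22 mm tall, loose in its pocket with 1.5 mm of play all round. The unseated cap may be any of the four and looks like the rest. Pressed with 2 to 4 N near its rim it tilts by about 0.15 to 0.2 rad (a fingertip 4 mm inside the rim sinks about 2 mm or more), and levels itself when released.
- cap_3_top (a point): Centre of the top face of the far left cap (along the block's axes), z up out of the cap. Dark brown round wooden cap, 60 mm diameter, 22 mm tall, loose in its pocket with 1.5 mm of play all round. The unseated cap, pressed down with more than about 9 N, sinks 6 mm in all to the hard floor of its deeper pocket and stays there, level and solid.
- cap_4_top (a point): Centre of the top face of the far right cap (along the block's axes), z up out of the cap. Dark brown round wooden cap, 60 mm diameter, 22 mm tall, loose in its pocket with 1.5 mm of play all round. The caps can be tried in any order.
- bench_dog_1: Bystander: small wooden bench dog (round peg with a wider head), 26 x 26 x 56 mm, standing between block and front edge of the bench. Origin at the centre of its underside.
- screw_box: Bystander: cardboard box with a green lid, 72 x 95 x 38 mm, left of the pipe beside the block. Origin at the centre of its underside.
- nail_set: Bystander: thin grey steel nail punch lying behind the block, 118 x 25 x 11 mm. Origin at the centre of its underside.
- sanding_block: Bystander: cork sanding block, 85 x 122 x 32 mm, left of the pipe beside the block. Origin at the centre of its underside.

How it is judged:
At the end, for the whole second after the job is handed in: The cap that rocked is home: top less than 5.5 mm above the block's face (10 mm at the start, 4 mm fully home), within 0.06 rad of level, with the fingers still pressing on it with over 2 N; the tops of the other three are over 7.5 mm above the face (((z of cap_1_top in the frame of block below 0.0505 m and angle between cap_1_top's own z axis and vertical below 0.06 rad and contact force between the fingers and cap_1 above 2 N and z of each of cap_2_top, cap_3_top, cap_4_top in the frame of block above 0.0525 m) or (z of cap_2_top in the frame of block below 0.0505 m and angle between cap_2_top's own z axis and vertical below 0.06 rad and contact force between the fingers and cap_2 above 2 N and z of each of cap_1_top, cap_3_top, cap_4_top in the frame of block above 0.0525 m) or (z of cap_3_top in the frame of block below 0.0505 m and angle between cap_3_top's own z axis and vertical below 0.06 rad and contact force between the fingers and cap_3 above 2 N and z of each of cap_1_top, cap_2_top, cap_4_top in the frame of block above 0.0525 m) or (z of cap_4_top in the frame of block below 0.0505 m and angle between cap_4_top's own z axis and vertical below 0.06 rad and contact force between the fingers and cap_4 above 2 N and z of each of cap_1_top, cap_2_top, cap_3_top in the frame of block above 0.0525 m))); the arm keeps its last pose, push and grip.
It fails at once if a cap is lifted (its top rises more than 6 mm) (z of any of cap_1_top, cap_2_top, cap_3_top, cap_4_top in the frame of block above 0.061 m).
It fails at once if a bystander is pushed, lifted or carried (moves more than 15 mm) (distance of any of bench_dog_1, screw_box, nail_set, sanding_block from where it was at the start of the episode above 0.015 m).
It also fails if it takes over 48 s, if anything falls off the work surface, if the arm or the gripper's body presses on something with over 40 N, if the wrist force passes 120 N, or if a joint passes its speed limit or range.

## Working session

There is one attempt and no reset: what is moved stays moved. The work goes in short steps, Python scripts to look and compute and a tool call to move; the robot and the scene stay as the last step left them, time stands still between calls to the robot, and variables do not carry over. Pictures are saved under pics/ and viewed, at most 10 in all, crops included, and the job is handed in when it is done.

Besides the shell and the picture viewer there is one more tool, called after "Emit:" as name(argument=value, ...), one argument or row to a line, values as JSON. send_rows: Moves the arm, as the interface text tells. Shifts and turns lie within -1 to 1; 1 stands for 10 cm of shift or 180 degrees of turn. Its arguments: {"type":"object","properties":{"translation":{"type":"array"},"rot":{"type":"array"},"jaw":{"type":"array"}},"required":["translation","rot","jaw"]}

```bash
mkdir -p pics; ls; python3 - <<'E'
from station import get_state,cams,arm
import cv2
print(get_state())
cv2.imwrite('pics/top.png',cams.camera('top'));cv2.imwrite('pics/side.png',cams.camera('side'))
for n in('top','side'):print(cams.camera_model(n))
E
```

```text
pics
{'time_s': 0.0, 'joints': array([-1.24661412e+00,  3.51227044e-01,  1.65244742e+00, -2.12218549e-05,
        1.13910294e+00, -8.45631562e-02]), 'qvel': array([ 0.00040775, -0.00095794, -0.00053752,  0.00193609,  0.0001029 ,
        0.00044872]), 'joint_torque': array([-7.32884855e-04, -5.06111026e+01, -2.91408634e+01, -1.08863399e-04,
        4.43213430e-03,  1.70655272e-05]), 'eef_pos': array([ 0.21859843, -0.50454236,  0.40415447]), 'orientation': array([-3.07505901e+00, -6.37370861e-01,  2.52389944e-04]), 'wrist_force': array([-0.13159507,  0.16791189,  0.04574667]), 'wrist_torque': array([-0.00407983,  0.00182441, -0.05085342]), 'grip_force': 0.0, 'grip_width': 0.08555077534862204}
{'fx': 525.8503819852333, 'fy': 525.8503819852333, 'cx': 277.7134370535808, 'cy': 211.15392508180756, 'R': array([[-0.02679769, -0.99961532,  0.00714809],
       [-0.99249052,  0.02575159, -0.11958023],
       [ 0.11935015, -0.01029889, -0.99279881]]), 't': array([-0.09998462,  0.53224868,  1.07263556])}
{'fx': 423.13145673127707, 'fy': 423.13145673127707, 'cx': 282.1881270000357, 'cy': 210.62209527648537, 'R': array([[-0.96922959,  0.24587112,  0.01189065],
       [ 0.15865826,  0.66090773, -0.73350428],
       [-0.18820614, -0.70904751, -0.67958082]]), 't': array([0.52358938, 0.02275867, 1.14748576])}
```

View pics/top.png

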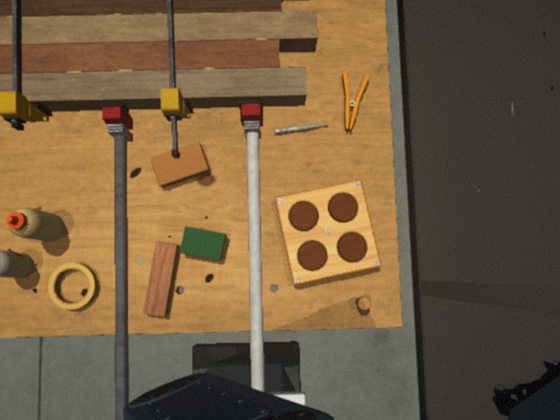

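View pics/side.png

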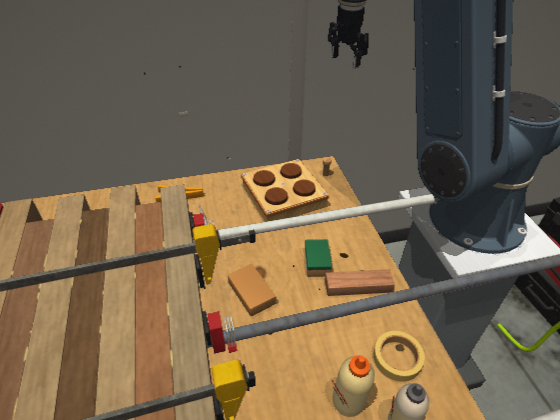

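The top view shows the block with caps at about (303,216), (343,207), (352,247) and (312,255). The dog is at (363,303), and the pipe runs at column ~255, left of the block.

```bash
cat > h.py <<'E'
import numpy as np
from station import get_state,cams,arm
from scipy.spatial.transform import Rotation as Ro
def back(m,u,v,z):
    d=m['R'].T@np.array([(u-m['cx'])/m['fx'],(v-m['cy'])/m['fy'],1]);c=-m['R'].T@m['t']
    return c+d*(z-c[2])/d[2]
def proj(m,X):
    p=m['R']@np.array(X)+m['t'];return np.array([m['fx']*p[0]/p[2]+m['cx'],m['fy']*p[1]/p[2]+m['cy']])
def rel(p):  # shift in tool axes, units 10cm
    s=get_state();return Ro.from_rotvec(s['orientation']).inv().apply(np.array(p)-s['eef_pos'])*10
E
python3 - <<'E'
from h import *
import cv2
im=cv2.imread('pics/top.png');m=cams.camera_model('top')
g=im.max(axis=2);mask=(g<105).astype(np.uint8);mask[:,:280]=0;mask[:185]=0;mask[290:]=0;mask[:,375:]=0
n,l,st,c=cv2.connectedComponentsWithStats(mask)
P=[]
for i in range(1,n):
    if st[i,4]>300:
        p=back(m,*c[i],.055);P.append(p);print(c[i].round(1),st[i],p.round(4))
P=np.array(P);print(P.mean(0))
for u,v in((277,197),(361,181),(380,268),(295,285)):print(back(m,u,v,.045))
print(back(m,363,303,.056))
for z in(0,.05,.1):print('pipe',z,back(m,254,216,z))
ms=cams.camera_model('side')
for X in P:print(proj(ms,X))
for y in(.05,.07):print([proj(ms,[.6,-.04,z]).round() for z in(0,.05,.1)])
s=get_state();print(Ro.from_rotvec(s['orientation']).as_matrix().round(3))
E
```

```text
nan
[ 0.55763254 -0.11316321  0.045     ]
[ 0.5869449  -0.28988413  0.045     ]
[ 0.40494432 -0.32063629  0.045     ]
[ 0.37509344 -0.14508386  0.045     ]
[ 0.3357062  -0.28060683  0.056     ]
pipe 0 [ 0.52409886 -0.06283253  0.        ]
pipe 0.05 [ 0.51849589 -0.06459353  0.05      ]
pipe 0.1 [ 0.51289291 -0.06635453  0.1       ]
[array([255., 247.]), array([255., 233.]), array([254., 218.])]
[array([255., 247.]), array([255., 233.]), array([254., 218.])]
[[ 0.918  0.398 -0.   ]
 [ 0.398 -0.918  0.001]
 [ 0.    -0.001 -1.   ]]<stdin>:10: RuntimeWarning: Mean of empty slice.
  ret = ret.dtype.type(ret / rcount)
```

Emit:
send_rows(
  translation=[
    [1,-0.5,0],
    [1,-0.5,0],
    [1,-0.5,0],
    [1,-0.5,0],
    [1,-0.5,0],
  ],
  rot=[
    [0,0,0.076],
    [0,0,0.076],
    [0,0,0.076],
    [0,0,0.076],
    [0,0,0.076],
  ],
  jaw=[1,1,1,1,1],
)

```text
time_s: 0.6
eef_pos: [0.2904, -0.4194, 0.4047]
orientation: [3.13, 0.269, -0.0]
wrist_force: [0.4, -0.6, -0.3]
grip_width: 0.012
grip_force: 0.0
```

```bash
python3 - <<'E'
from h import *
s=get_state();print(s['time_s'],s['eef_pos'],s['grip_width'],Ro.from_rotvec(s['orientation']).as_matrix().round(3)[:,0])
print(rel([.481,-.217,.38]), rel([.4142,-.271,.27]))
E
```

```text
0.6 [ 0.29035415 -0.41941845  0.40468981] 0.012032614847625536 [ 0.985  0.171 -0.   ]
[ 2.22396418 -1.66923115  0.24600009] [ 1.47382786 -1.25144936  1.34626272]
```

Emit:
send_rows(
  translation=[
    [1,-0.8,0],
    [1,-0.8,0],
    [1,-0.8,0],
    [1,-0.8,0],
  ],
  rot=[
    [0,0,0],
    [0,0,0],
    [0,0,0],
    [0,0,0],
  ],
  jaw=[1,1,1,1],
)

```text
time_s: 1.0
eef_pos: [0.3766, -0.3224, 0.4046]
orientation: [-3.13, -0.271, -0.0]
wrist_force: [-0.8, -0.1, 0.4]
grip_width: -0.0001
grip_force: 0.0
```

Emit:
send_rows(
  translation=[
    [0.5,-0.87,0],
    [0.5,-0.87,0],
    [0.5,-0.87,0],
    [0.5,-0.87,0],
    [0.5,-0.87,0],
  ],
  rot=[
    [0,0,0],
    [0,0,0],
    [0,0,0],
    [0,0,0],
    [0,0,0],
  ],
  jaw=[1,1,1,1,1],
)

```text
time_s: 1.5
eef_pos: [0.4097, -0.2306, 0.4047]
orientation: [3.13, 0.265, -0.0]
wrist_force: [0.7, 0.2, 0.6]
grip_width: -0.0003
grip_force: 0.0
```

```bash
python3 - <<'E'
from h import *
import cv2
m=cams.camera_model('wrist');im=cams.camera('wrist');cv2.imwrite('pics/w1.png',im)
print(get_state()['eef_pos'],get_state()['grip_width'])
o=im.copy();c=np.array([.481,-.217,0]);a=.17
B=Ro.from_euler('z',a).as_matrix()
for x in(-.042,.042):
  for y in(-.042,.042):
    pts=[proj(m,c+B@[x+.03*np.cos(t),y+.03*np.sin(t),.055]) for t in np.linspace(0,6.28,60)]
    cv2.polylines(o,[np.int32(pts)],True,(0,255,0),1)
cv2.imwrite('pics/w1o.png',o)
E
```

```text
[ 0.40965416 -0.23064474  0.40463632] 0.0001713782676837899
```

View pics/w1o.png

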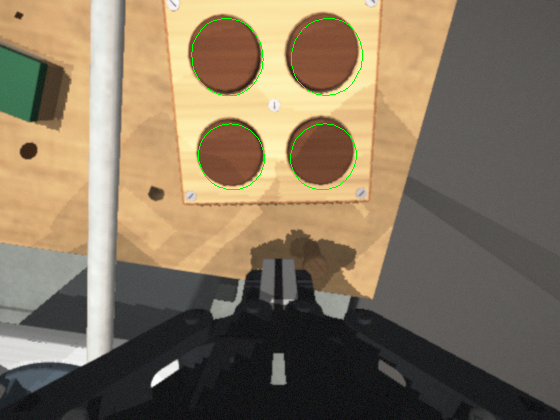

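The overlay fits the caps to within 3 px: they sit about 2 mm further toward +y and +x than estimated. I shift the block centre and compute the rim targets.

```bash
python3 - <<'E'
from h import *
c=np.array([.482,-.2155,0]);B=Ro.from_euler('z',.17).as_matrix()
for n,x,y in((1,-.075,.042),(2,-.075,-.042),(3,.075,.042),(4,.075,-.042),('c',0,0)):
    print(n,rel(c+B@[x,y,.243]).round(3))
E
```

```text
1 [-0.012 -0.447  1.616]
2 [-0.01   0.393  1.616]
3 [ 1.488 -0.45   1.616]
4 [1.49  0.39  1.616]
c [ 0.739 -0.029  1.616]
```

Emit:
send_rows(
  translation=[
    [0,-0.44,0.5],
    [0,-0.44,0.9],
    [0,-0.44,0.9],
    [0,-0.44,0.9],
  ],
  rot=[
    [0,0,0],
    [0,0,0],
    [0,0,0],
    [0,0,0],
  ],
  jaw=[1,1,1,1],
)

```text
time_s: 1.95
eef_pos: [0.4028, -0.1868, 0.315]
orientation: [-3.13, -0.265, 0.002]
wrist_force: [0.5, 0.1, -0.1]
grip_width: -0.0002
grip_force: 0.0
```

Emit:
send_rows(
  translation=[
    [0,0,0.4],
    [0,0,0.76],
    [0,0,0.76],
    [0,0,0.76],
  ],
  rot=[
    [0,0,0],
    [0,0,0],
    [0,0,0],
    [0,0,0],
  ],
  jaw=[1,1,1,1],
)

```text
time_s: 2.35
eef_pos: [0.4035, -0.1869, 0.2405]
orientation: [3.129, 0.265, 0.002]
wrist_force: [0.3, -0.3, 1.6]
grip_width: 0.0001
grip_force: 0.0
```

```bash
python3 - <<'E'
from h import *
s=get_state();print(s['time_s'],s['eef_pos'],s['wrist_force'],s['wrist_torque'])
E
```

```text
2.35 [ 0.40348655 -0.18687212  0.24051996] [ 0.28202962 -0.33086078  1.63367647] [0.00334093 0.01531393 0.04358358]
```

Emit:
send_rows(
  translation=[
    [0,0,0.03],
    [0,0,0.06],
    [0,0,0.09],
    [0,0,0.1],
    [0,0,0.1],
    [0,0,0.1],
  ],
  rot=[
    [0,0,0],
    [0,0,0],
    [0,0,0],
    [0,0,0],
    [0,0,0],
    [0,0,0],
  ],
  jaw=[1,1,1,1,1,1],
)

```text
time_s: 2.95
eef_pos: [0.4027, -0.1857, 0.2288]
orientation: [-3.13, -0.267, 0.0]
wrist_force: [-0.6, -0.3, -0.3]
grip_width: 0.0002
grip_force: 0.0
```

Emit:
send_rows(
  translation=[
    [0,0,0.01],
    [0,0,0.01],
    [0,0,0.01],
    [0,0,0.01],
  ],
  rot=[
    [0,0,0],
    [0,0,0],
    [0,0,0],
    [0,0,0],
  ],
  jaw=[1,1,1,1],
)

```text
time_s: 3.35
eef_pos: [0.4027, -0.1857, 0.2277]
orientation: [-3.13, -0.267, -0.0]
wrist_force: [-0.6, -0.4, 0.5]
grip_width: -0.0001
grip_force: 0.1
```

Emit:
send_rows(
  translation=[
    [0,0,0.01],
    [0,0,0.01],
    [0,0,0.01],
    [0,0,0.01],
  ],
  rot=[
    [0,0,0],
    [0,0,0],
    [0,0,0],
    [0,0,0],
  ],
  jaw=[1,1,1,1],
)

```text
time_s: 3.75
eef_pos: [0.4026, -0.1857, 0.2267]
orientation: [-3.13, -0.267, 0.0]
wrist_force: [-0.7, -0.3, 0.9]
grip_width: 0.0004
grip_force: 0.6
```

Emit:
send_rows(
  translation=[
    [0,0,0.01],
    [0,0,0.01],
    [0,0,0.01],
    [0,0,0.01],
  ],
  rot=[
    [0,0,0],
    [0,0,0],
    [0,0,0],
    [0,0,0],
  ],
  jaw=[1,1,1,1],
)

```text
time_s: 4.15
eef_pos: [0.4026, -0.1857, 0.2257]
orientation: [-3.13, -0.267, 0.0]
wrist_force: [-2.4, -0.6, 3.4]
grip_width: -0.0003
grip_force: 1.6
```

Emit:
send_rows(
  translation=[
    [0,0,0.01],
    [0,0,0.01],
    [0,0,0.01],
    [0,0,0.01],
  ],
  rot=[
    [0,0,0],
    [0,0,0],
    [0,0,0],
    [0,0,0],
  ],
  jaw=[1,1,1,1],
)

```text
time_s: 4.55
eef_pos: [0.4026, -0.1857, 0.2247]
orientation: [-3.13, -0.267, 0.0]
wrist_force: [-3.6, 0.3, 3.4]
grip_width: 0.0001
grip_force: 2.2
```

```bash
python3 - <<'E'
from h import *
import cv2
m=cams.camera_model('wrist');im=cams.camera('wrist')
s=cams.camera('side')
a=cv2.resize(im[60:330,140:440],None,fx=1.9,fy=1.9,interpolation=2)
cv2.imwrite('pics/w2.png',a)
cv2.imwrite('pics/s2.png',cv2.resize(s[140:240,220:350],None,fx=5,fy=5,interpolation=2))
E
```

```text
(no output)
```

View pics/w2.png

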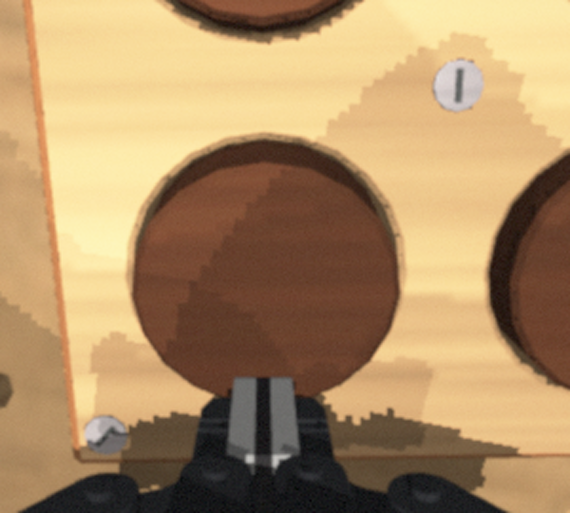

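View pics/s2.png

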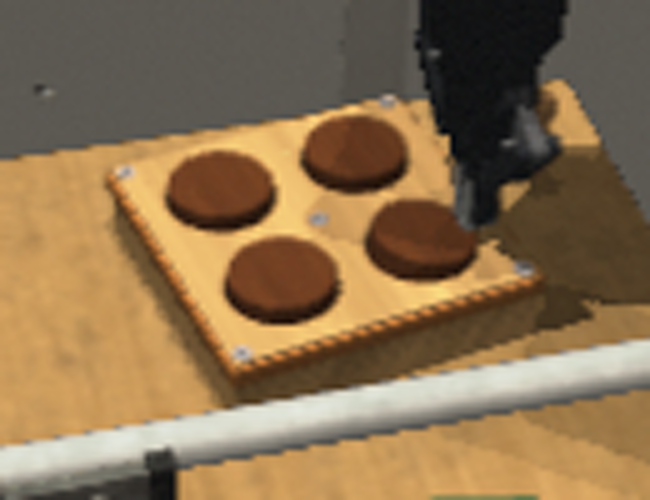

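The wrist view shows cap 1's far edge raised (dark crescent at the top of the cap) with the fingertip just on its near rim. It looks like it rocks. I'll compare cap 2 with the fingertip a few mm further in.

Emit:
send_rows(
  translation=[
    [0,0,-0.15],
    [0.04,0.84,-0.15],
    [0.04,0.84,-0.15],
    [0.04,0.84,-0.15],
    [0.04,0.84,-0.03],
    [0.04,0.84,-0.02],
    [0.04,0.84,-0.02],
    [0.04,0.84,-0.02],
  ],
  rot=[
    [0,0,0],
    [0,0,0],
    [0,0,0],
    [0,0,0],
    [0,0,0],
    [0,0,0],
    [0,0,0],
    [0,0,0],
  ],
  jaw=[1,1,1,1,1,1,1,1],
)

```text
time_s: 5.45
eef_pos: [0.4212, -0.2679, 0.2281]
orientation: [3.127, 0.268, 0.004]
wrist_force: [-9.5, -5.5, 28.9]
grip_width: -0.0003
grip_force: 14.3
```

Emit:
send_rows(
  translation=[
    [0,0,0.005],
    [0,0,0.005],
    [0,0,0.005],
  ],
  rot=[
    [0,0,0],
    [0,0,0],
    [0,0,0],
  ],
  jaw=[1,1,1],
)

```text
time_s: 5.75
eef_pos: [0.4212, -0.2679, 0.2281]
orientation: [3.126, 0.268, 0.004]
wrist_force: [-10.4, -4.0, 35.7]
grip_width: -0.0001
grip_force: 17.8
```

Cap 2 is solid: 29–36 N with no sinking, and contact at TCP z 0.228. Cap 1 yielded about 3.5 mm at 3.4 N, so it is the rocking one. I press it at its centre.

Emit:
send_rows(
  translation=[
    [0,0,-0.15],
    [0.29,-0.84,-0.15],
    [0.29,-0.84,-0.15],
    [0.29,-0.84,-0.15],
    [0.29,-0.84,-0.15],
    [0.29,-0.84,-0.05],
    [0.29,-0.84,-0.02],
    [0.29,-0.84,0],
    [0.29,-0.84,0.02],
    [0.29,-0.84,0.03],
    [0.29,-0.84,0.04],
    [0.29,-0.84,0.05],
    [0.29,-0.84,0.05],
    [0.29,-0.84,0.05],
    [0.29,-0.84,0.05],
  ],
  rot=[
    [0,0,0],
    [0,0,0],
    [0,0,0],
    [0,0,0],
    [0,0,0],
    [0,0,0],
    [0,0,0],
    [0,0,0],
    [0,0,0],
    [0,0,0],
    [0,0,0],
    [0,0,0],
    [0,0,0],
    [0,0,0],
    [0,0,0],
  ],
  jaw=[1,1,1,1,1,1,1,1,1,1,1,1,1,1,1],
)

```text
time_s: 7.25
eef_pos: [0.435, -0.1807, 0.2223]
orientation: [-3.13, -0.265, 0.0]
wrist_force: [-8.9, 6.4, 34.3]
grip_width: 0.0001
grip_force: 17.0
```

```bash
python3 - <<'E'
from h import *
import cv2
print(get_state()['eef_pos'],get_state()['wrist_force'])
im=cams.camera('wrist')
s=cams.camera('side')
a=cv2.resize(im[60:360,140:440],(400,400));b=cv2.resize(s[140:240,220:320],(400,400),interpolation=2)
cv2.imwrite('pics/w3.png',np.hstack([a,b]))
E
```

```text
[ 0.43499099 -0.18066059  0.22229182] [-8.89869704  6.3974321  34.25522962]
```

View pics/w3.png

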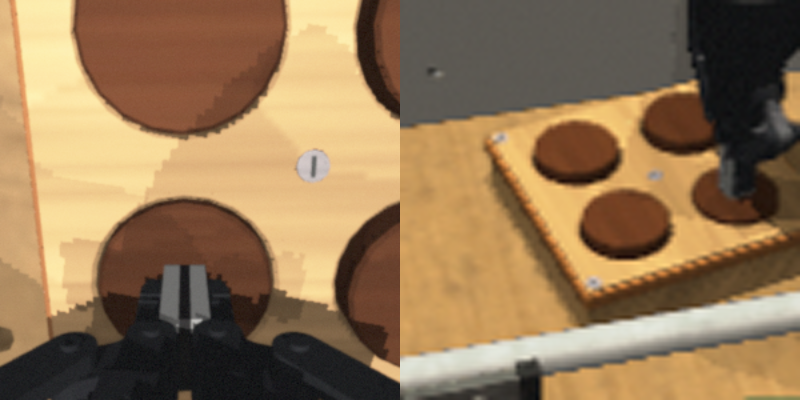

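The cap sits low and level, 5.8 mm down against its hard floor, with the tip at its centre. I ease the push a little, still holding it down, and hand in.

Emit:
send_rows(
  translation=[
    [0,0,-0.005],
    [0,0,-0.005],
    [0,0,-0.005],
  ],
  rot=[
    [0,0,0],
    [0,0,0],
    [0,0,0],
  ],
  jaw=[1,1,1],
)

```text
time_s: 7.65
eef_pos: [0.435, -0.1807, 0.2223]
orientation: [-3.13, -0.265, 0.0]
wrist_force: [-6.1, 4.5, 26.0]
grip_width: 0.0001
grip_force: 12.7
```

```bash
python3 - <<'E'
from station import *
s=get_state();print(s['eef_pos'],s['wrist_force'])
if s['wrist_force'][2]>8: print(finish_job())
E
```

```text
[ 0.43497292 -0.18065813  0.22234999] [-6.11469919  4.48266277 26.04655746]
the job is handed in; nothing more can be done
None
```

The near left cap (cap_1) was the rocking one; it is now pushed about 6 mm down to its floor, looks level, and was held with about 26 N when I handed in. I pressed only caps 1 and 2, so caps 3 and 4 were never tested.

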